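# Take the battery door off a handheld oscilloscope

### The job

The handheld oscilloscope lies face down on the bench for a battery change. Pinch the thumb tab of its battery door towards the grip rib until the catch lets go, tip that end up, draw the door off its tongues and lay it in the aluminium parts tray, outer side up, without dropping it. Go by feel: the tab cracks at 22 N and the opening's frame if the door is jammed against it or pulled while still caught with more than 8 N; do not drag or lift the oscilloscope, and leave the other things on the bench alone.

Things in the scene. Friction and masses are not known exactly. Their poses are not given: they have to be found in the camera images.
- scope: handheld oscilloscope, dark grey with black rubber corners, lying face down, loose on the bench, 2.2 kg, 265 mm long (x), 170 wide (y), 66 high. Origin at the centre of its underside; z up, -x is the end with the thumb notch. The battery door lies flush in its back from x = -97 to +20 mm, |y| < 45 mm, with about 1 mm of play to either side and end.
- thumb_notch (a point): middle of the floor of the thumb notch in the oscilloscope's -x end, 46 mm above its underside; axes as the oscilloscope's. The notch is 35 mm long (x), 58 mm wide, 20 mm deep and open at the end of the case: room for the finger that presses the tab.
- door_frame: moulded frame of the battery opening, one with the oscilloscope's case, same origin and axes: the lip over the tongues (x = +21 mm), the two end stops beside the thumb notch (x = -97.5 mm) and the notch floor, whose edge is the catch for the tab's hook. It and the door crack if the door is jammed against these or pulled while caught with more than about 8 N.
- battery_door: grey plastic battery door, 123 x 90 x 30 mm, about 0.1 kg. Origin at its middle, half-way up (seated at x -35, y 0, z 51 mm of the oscilloscope's frame, axes parallel); x from the tab end to the tongues, z out of its outer side. Outer face 15 mm above the origin; its lowest parts (tab foot and two feet) 14.5 mm below, on which it lies level.
- door_tongues (a point): point of the door between the tips of its two tongues, at its +x end, 61 mm in x and 8 mm in z from its origin; axes as the door's. Seated, the tongues reach 5 mm under a lip of the case that is flush with the door: tip the tab end up about these tongues by 0.15 to 0.3 rad, then draw the door 8 mm or more towards its -x and it is free.
- door_grip (a point): point of the door (-52.75 mm in x, 6.5 in z from its origin; same axes) midway between the outer faces of the raised grip bars on the thumb tab (10.25 mm towards -x) and on the fixed grip rib (10.25 mm towards +x), tab at rest: a pinch 20.5 mm wide. Bars upright, 7 mm high, centred at this height; the floors of notch and finger well lie 11.5 mm below; beyond each bar are 33 mm for a finger.
- door_tab: flexing thumb tab of the door, 28 mm wide; origin at the centre of its grip bar's outer face, axes as the door's. A leaf spring holds it out; it slides to +x and under 10 to 16 N goes in far enough to unhook from the catch, only while held. Cracks above 22 N. The rib does not give: the hand must follow to +x as the tab goes in (its side force tells), or the door jams and stays caught.
- tray: shallow open aluminium tray standing on the bench, fixed, 240 x 170 mm outside, walls 18 mm high and 3 mm thick, floor 3 mm thick. Origin at the centre of its underside, x along its length.
- multimeter: hand multimeter, 185 x 88 x 47 mm, bystander; origin under its centre
- screwdriver: screwdriver, 170 mm long, lying, bystander; origin under its centre
- battery_pack: spare battery pack, dark block 72 x 54 x 20 mm, bystander; origin under its centre
- solder_reel: grey reel, 58 mm across, 32 mm high, bystander; origin under its centre
- screw_box: small blue divided box, 110 x 80 x 35 mm, bystander; origin under its centre
- mug: white mug, 82 mm across, 95 mm high, bystander; origin under its centre
- bnc_adapter: small metal coaxial adapter, 48 x 17 mm, bystander; origin under its centre
There are look-alikes about, which are no part of the job. There is more than one size of the battery_door; the one meant has the size given above.

How it is judged:
By the outcome, as a careful person would: the job done as asked, in the order asked, and still so for the second after the job is handed in, with the robot touching nothing.
It also fails if it takes over 64 s, if anything falls off the work surface, if the arm or the gripper's body presses on something with over 40 N, if the wrist force passes 120 N, or if a joint passes its speed limit or range.

### The arm

A 6-joint arm with a two-finger parallel gripper is mounted at the origin on the work surface. World frame = base frame: x ahead of the robot, y to its left, z up, the work surface at z = 0. Lengths are in m, angles in rad, forces in N, time in s.
With the tool pointing down it reaches from about 0.325 to 0.9 m from the base axis. Payload 6.1 kg.
Tool frame: the origin (TCP) lies between the finger pads; the fingertips stand r.nose_length ahead of it and the grasp point (between the pads) lies 2 mm behind it (r.nose_length is the distance from the TCP to the fingertips, in m); x points along the fingers, z is the direction in which the jaws open and shut, and the axes are right-handed (so a half turn about x gives the same grasp; the last joint's range is limited). The gripper opens to 87 mm and grips with 3 to 60 N. Pads are 19 mm wide; open, the fingers measure 117 mm over their backs; the gripper's body (75 mm by 190 mm) begins 51 mm behind the grasp point.
Start: joints at [1.013, 0.22, 1.526, -0, 1.395, -0.126], TCP at [0.262, 0.568, 0.204] pointing down, gripper open.
Joint ranges: [-2.98, 2.98], [-0.91, 2.08], [0.09, 2.57], [-1.24, 4.39], [0.2, 2.65], [-2.68, 2.68]. Speed limits (rad/s): [2.57, 2.57, 3.01, 3.14, 3.14, 3.14].

### API

Orientations are given as a unit quaternion [x, y, z, w].
In Python, from station import r gives the robot as it stands.
- The arm moves only by the tool arm_command, never from a script. Its argument "deltas" is a list of rows, each a list of 6 numbers: the shift along the world's x, y, z in mm, then the turn, a rotation vector about the world's x, y, z in rad. A call has 1 to 20 rows; each row shifts and turns the pose as measured when the row begins; what a row does not reach is not made up. A row lasts 1/10 s, in which the tool goes at most 50 mm and 8.59 degrees, less where a joint would pass 70% of its speed; a pose out of reach is approached as far as the arm can. A call is refused whole if a number of a shift passes 50 or a number of a turn 0.15, either way. A call with a gripper value outside its range is refused whole. "fingers" is the opening, from -1 (shut) to 1 (fully open), so that 0 is half open, set as the call begins (left out, the last holds). The fingers move at their own pace and stop on an object; "newtons" is the grip in N (left out, the last holds). Time passes only in rows, so rows that do not move let the fingers close. It gives the time, the measured TCP pose, the force and the opening at its end, in the units of the state.
- r.sense(): the state, without advancing time (a new reading comes with each control period).
- r.snapshot(name): name is "side" or "top"; returns a dict with "frame" (420x560x3 uint8, red, green, blue), "range_z" (420x560 float32, m along the optical axis (not along the pixel's ray), 0 where there is no reading), "mtx" (3x3 intrinsics, pixels), "k1" (the pictures are not rectified: a ray, as slopes to the right and down, at radius r is drawn at 1 + k1 r^2 times it, then the intrinsics apply), "T" (4x4, takes a point from camera to world coordinates). Camera axes: x right, y up, looking along -z (the intrinsics and any distortion apply to the point x, -y, -z); pixel columns grow to the right and rows downward; lengths in m; the calibration is good to about 2 mm. A picture is of the moment at which its call begins.
- r.sign_off(): hands the job in, once; it reports no verdict.
The state is a dict: "clock": time; "q": joint angles; "dq": joint speeds; "effort": joint torques, N m; "ee_pos": TCP position; "orientation": TCP orientation; "contact_force": force on the tool from outside, world axes, zero at the start; "torque": the same for the moment, N m; "grip_width": finger opening in m.
Only numpy, scipy, OpenCV 4.12 (cv2) and the standard library are available. Lean on these libraries where they do the work, as an engineer would, in place of code of your own. Each camera call takes 0.05 s, during which the arm holds its last target. There are 200 camera calls.

## Working session

There is one attempt and no reset: what is moved stays moved. The work goes in short steps, Python scripts to look and compute and a tool call to move; the robot and the scene stay as the last step left them, time stands still between calls to the robot, and variables do not carry over. Pictures are saved under pics/ and viewed, about 8 in all and at most 12, crops included, and the job is handed in when it is done.

Besides the shell and the picture viewer there is one more tool, called after "Request:" by a JSON object that holds its "method" and its "body". arm_command: Moves the arm, as the interface text tells. Its arguments: {"type":"object","properties":{"deltas":{"type":"array","items":{"type":"array","items":{"type":"number"}}},"fingers":{"type":"number"},"newtons":{"type":"number"}},"required":["deltas"]}

```bash
mkdir -p pics; ls
cat > h.py <<'E'
import numpy as np,cv2
from station import r
def snap(n,save=None):
    s=r.snapshot(n)
    if save: cv2.imwrite('pics/'+save,cv2.cvtColor(s['frame'],cv2.COLOR_RGB2BGR))
    return s
def rays(s,uv):
    K=s['mtx'];d=np.array([s['k1'],0,0,0,0],float)
    p=cv2.undistortPoints(np.asarray(uv,float).reshape(-1,1,2),K,d).reshape(-1,2)
    return np.c_[p[:,0],-p[:,1],-np.ones(len(p))]
def cloud(s):
    h,w=s['range_z'].shape
    u,v=np.meshgrid(np.arange(w),np.arange(h))
    d=rays(s,np.c_[u.ravel(),v.ravel()])*s['range_z'].reshape(-1,1)
    P=d@s['T'][:3,:3].T+s['T'][:3,3]
    P[s['range_z'].ravel()==0]=np.nan
    return P.reshape(h,w,3)
def onplane(s,uv,z):
    d=rays(s,uv)@s['T'][:3,:3].T;o=s['T'][:3,3]
    return o+d*((z-o[2])/d[:,2])[:,None]
def proj(s,P):
    P=np.atleast_2d(P);c=(P-s['T'][:3,3])@s['T'][:3,:3]
    x=c[:,0]/-c[:,2];y=-c[:,1]/-c[:,2];q=1+s['k1']*(x*x+y*y)
    return np.c_[s['mtx'][0,0]*x*q+s['mtx'][0,2],s['mtx'][1,1]*y*q+s['mtx'][1,2]]
E
python3 - <<'E'
from h import *
a=snap('top','top1.png');b=snap('side','side1.png')
print(r.sense(),r.nose_length)
for s in(a,b):print(s['T'].round(3),s['mtx'],s['k1'])
E
```

```text
pics
{'clock': 0.1, 'q': array([ 1.01292640e+00,  2.21148809e-01,  1.52748586e+00, -2.03096215e-05,
        1.39468519e+00, -1.26078786e-01]), 'dq': array([-0.00214598, -0.00223003, -0.00051339, -0.00041395,  0.00010144,
       -0.00113535]), 'effort': array([ 1.81357002e-03, -4.95939696e+01, -3.88523734e+01,  7.01416517e-02,
        5.14965237e-02, -8.00348562e-05]), 'ee_pos': array([0.26124953, 0.56714027, 0.20325145]), 'orientation': array([-0.38155062,  0.59605128,  0.38101386,  0.59495414]), 'contact_force': array([-0.19748146,  0.12937742, -0.63071128]), 'torque': array([-0.00339691, -0.00220887, -0.04900873]), 'grip_width': 0.08719055875448711} 0.017
[[ 0.022  0.996 -0.082  0.427]
 [-1.     0.022 -0.002 -0.018]
 [ 0.     0.082  0.997  1.248]
 [ 0.     0.     0.     1.   ]] [[394.36912055   0.         279.01351154]
 [  0.         394.36912055 204.39610678]
 [  0.           0.           1.        ]] -0.006800871603717387
[[ 0.939  0.225 -0.262  0.164]
 [-0.345  0.618 -0.707 -0.928]
 [ 0.003  0.753  0.657  0.939]
 [ 0.     0.     0.     1.   ]] [[504.12286075   0.         273.84425874]
 [  0.         504.12286075 208.84830365]
 [  0.           0.           1.        ]] -0.041874254919088694
```

View pics/top1.png

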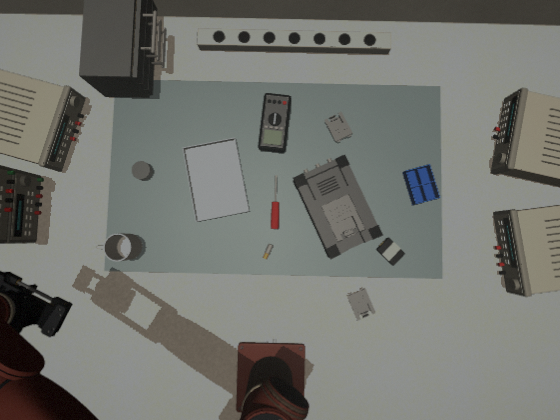

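View pics/side1.png

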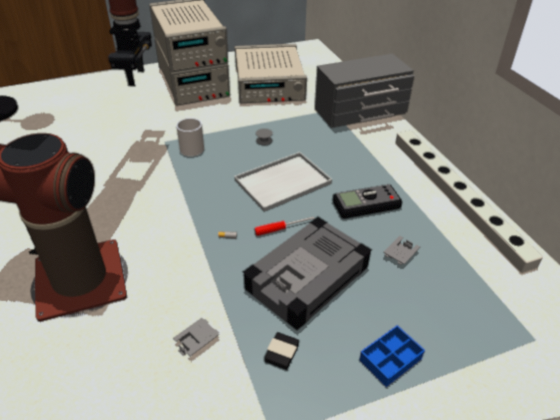

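The top view shows the scope at about (338,206) with the door set in its back, the notch end at about (357,243), and the tray at (216,180). Three parts look like the door: loose ones at (338,126) and (361,303), and the one in the scope at (346,215). The one in the scope fits, because it is seated and larger. I'll confirm that with a crop and measure it.

Run:
```python
from h import *
a=snap('top','top2.png');P=cloud(a)
f=cv2.cvtColor(a['frame'],cv2.COLOR_RGB2BGR)
c=cv2.resize(f[145:265,285:395],None,fx=5,fy=5,interpolation=cv2.INTER_CUBIC)
s=snap('side');g=cv2.cvtColor(s['frame'],cv2.COLOR_RGB2BGR)
cs=cv2.resize(g[215:330,235:380],None,fx=4,fy=4,interpolation=cv2.INTER_CUBIC)
cv2.imwrite('pics/crop_top.png',c);cv2.imwrite('pics/crop_side.png',cs)
def rect(m,n):
    k,l,st,ce=cv2.connectedComponentsWithStats(m.astype(np.uint8))
    i=1+np.argmax(st[1:,4]);q=P[l==i]
    R=cv2.minAreaRect((q[:,:2]*1000).astype(np.float32));print(n,R,st[i],np.nanmedian(q[:,2]));return R
z=P[...,2];v,u=np.mgrid[:420,:560]
roi=(u>285)&(u<390)&(v>148)&(v<265)
rect(roi&(z>.03)&(z<.1),'scope')
rect(roi&(z>.058)&(z<.075),'scopetop')
for n,(x0,x1,y0,y1) in {'d1':(320,358,108,148),'d2':(342,380,283,325),'batt':(372,410,232,270)}.items():
    rect((u>x0)&(u<x1)&(v>y0)&(v<y1)&(z>.008),n)
t=(u>175)&(u<257)&(v>130)&(v<228)
rect(t&(z>.0015)&(z<.03),'tray');rect(t&(a['frame'].min(2)>150),'traywhite')
for name,b in {'mm':(255,295,90,158),'sd':(265,285,172,232),'mug':(100,135,228,265),'reel':(128,155,158,185)}.items():
    x0,x1,y0,y1=b; print(name, np.nanmax(z[y0:y1,x0:x1]))
```

```text
scope ((528.0663452148438, -189.18624877929688), (277.694091796875, 172.45570373535156), 25.7598819732666) [ 294  154   89  105 5022] 0.06570336141233368
scopetop ((524.0870971679688, -191.14462280273438), (268.8243408203125, 172.38693237304688), 25.7598819732666) [ 294  154   89  105 4385] 0.06612167739162511
d1 ((779.714111328125, -197.1094512939453), (83.08190155029297, 61.82606506347656), 26.470457077026367) [324 112  28  30 392] 0.0196644422841048
d2 ((228.3880615234375, -271.1595458984375), (83.32913970947266, 61.3751220703125), 23.911014556884766) [347 288  28  33 409] 0.020217203900980474
batt ((390.48663330078125, -362.7575378417969), (73.2504653930664, 54.67526626586914), 46.107540130615234) [376 238  29  28 429] 0.020001601463373042
tray ((608.9141235351562, 186.5220947265625), (309.9471740722656, 256.2989196777344), 2.4230167865753174) [ 176  131   81   97 3946] 0.00385357680620646Traceback (most recent call last):
  File "<stdin>", line 19, in <module>
  File "<stdin>", line 10, in rect
    return _wrapfunc(a, 'argmax', axis=axis, out=out, **kwds)
    return bound(*args, **kwds)
ValueError: attempt to get argmax of an empty sequence
```

View pics/crop_top.png

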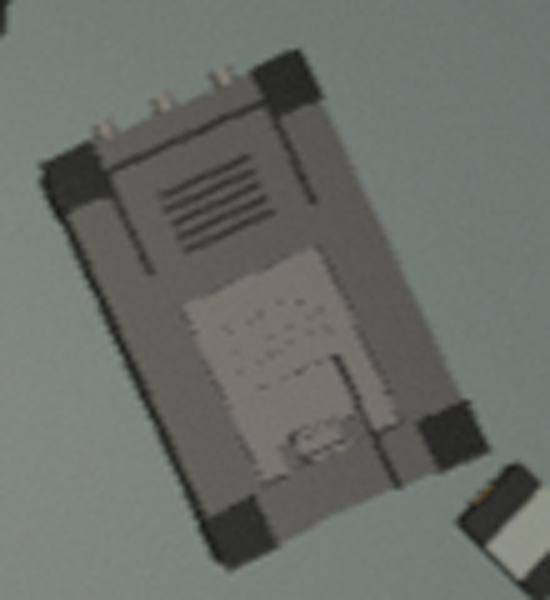

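View pics/crop_side.png

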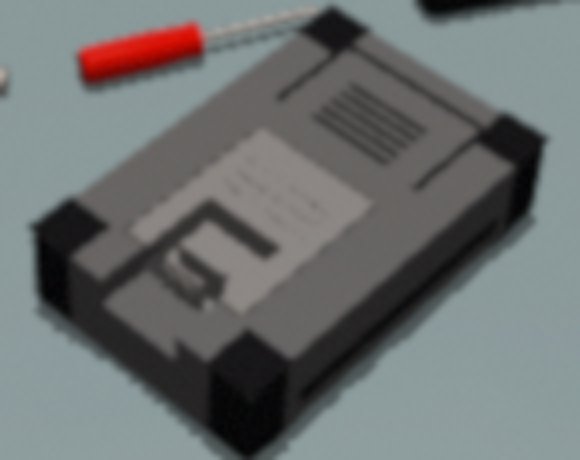

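The crops confirm it: the seated door is a light patch with crop corners at about (185,303), (318,247), (398,420) and (262,480), with the tab at about (320,438) on the lower end. The loose doors measure only 83 x 62 mm, so they are the wrong size. Next I'll refine the grip point and the tray.

Run:
```python
from h import *
a=snap('top');P=cloud(a);z=P[...,2]
q=np.array([(185,303),(318,247),(398,420),(262,480)])/5.+[285,145]-.4
W=onplane(a,q,.066)*1000;print(W.round(1))
ux=((W[0]+W[1])-(W[2]+W[3]))[:2];print('len',np.linalg.norm(ux)/2,'yaw',np.degrees(np.arctan2(ux[1],ux[0])),'ctr',W.mean(0), 'wid',np.linalg.norm(W[0]-W[1]))
# scope outline sides in scope frame (guess)
c=np.array([.524,-.191]);t=np.radians(25.8)
R=np.array([[np.cos(t),-np.sin(t)],[np.sin(t),np.cos(t)]])
for nm in('top','side'):
    s=a if nm=='top' else snap('side'); Q=cloud(s);L=(Q[...,:2]-c)@R*1000;zz=Q[...,2]*1000
    print(nm)
    for y in range(-40,41,8):
        m=(abs(L[...,1]-y)<3)&(L[...,0]<-40)&(L[...,0]>-150)&(zz>3)
        if nm=='side': 
            row=[]
            for x in range(-140,-40,4):
                k=m&(abs(L[...,0]-x)<2.5); row.append('%3.0f'%np.median(zz[k]) if k.any() else ' --')
            print(y,' '.join(row))
    if nm=='top':
        m=(zz>60)&(zz<72)&(abs(L[...,0])<150)&(abs(L[...,1])<100)
        for x in(-110,-60,0,60,110):
            k=m&(abs(L[...,0]-x)<8);print(x,L[k][:,1].min().round(1),L[k][:,1].max().round(1))
        for y in(-70,-60,-50,50,60,70):
            k=m&(abs(L[...,1]-y)<5);print('y',y,L[k][:,0].min().round(1),L[k][:,0].max().round(1))
f=a['frame'].astype(int);v,u=np.mgrid[:420,:560]
m=((u>175)&(u<257)&(v>130)&(v<228)&(f.min(2)>135)).astype(np.uint8)
k,l,st,_=cv2.connectedComponentsWithStats(m);i=1+np.argmax(st[1:,4]);ys,xs=np.where(l==i)
b=cv2.boxPoints(cv2.minAreaRect(np.c_[xs,ys].astype(np.float32)));print(b);print(onplane(a,b,.005)*1000,onplane(a,b,.005).mean(0))
print(f[180,216],f[150,170])
```

```text
[[ 524.6 -143.8   66. ]
 [ 560.2 -223.5   66. ]
 [ 457.1 -272.2   66. ]
 [ 419.6 -191.1   66. ]]
len 114.58813900178677 yaw 24.76881370094211 ctr [ 490.37419392 -207.65533538   66.        ] wid 87.32922111222528
top
-110 -85.1 85.8
-60 -83.2 84.2
0 -82.5 83.4
60 -83.9 83.6
110 -85.4 85.4
y -70 -133.8 133.2
y -60 -134.0 133.1
y -50 -134.6 130.2
y 50 -130.8 132.6
y 60 -133.7 132.7
y 70 -133.0 132.6
side
-40   5  29  44  67  66  66  66  67  68  68  66  65  66  67  65  67  67  68  67  67  67  66  68  67  67
-32   4  32  38  67  67  67  67  67  67  67  67  67  67  68  67  68  66  68  67  67  67  66  66  64  67
-24   3  27  30  41  --  --  --  --  --  --  --  --  --  --  --  --  --  61  --  --  --  --  --  --  66
-16  --  26  31  47  48  48  46  47  46  46  54  46  46  40  62  56  50  48  47  47  47  46  46  47  56
-8   6  26  26  46  47  49  46  46  47  46  54  61  64  40  50  55  --  45  48  47  46  46  47  48  57
0   3  32  27  47  46  47  46  46  47  47  56  60  43  --  59  63  --  --  --  46  47  47  47  47  55
8   4  20  30  46  46  47  46  46  48  46  49  59  64  --  61  60  63  --  --  46  45  49  48  46  55
16  --  28  32  47  46  46  47  46  46  46  46  63  64  --  62  57  --  --  47  47  46  47  46  47  58
24  --  23  27  46  48  47  47  49  46  47  48  47  --  32  49  49  44  --  47  47  47  47  47  47  60
32   4  30  47  57  58  60  65  61  60  61  57  65  66  64  52  59  63  55  67  56  59  65  64  62  66
40   5  26  38  67  67  67  67  67  67  68  65  66  66  66  35  41  43  53  67  67  68  68  67  67  67
[[184.63774 149.06793]
 [234.38869 139.73962]
 [247.7585  211.04529]
 [198.00755 220.3736 ]]
[[700.30446976 290.23147869   5.        ]
 [734.07577638 131.94636466   5.        ]
 [506.03305132  82.59757359   5.        ]
 [473.15908712 238.58570581   5.        ]] [0.6033931  0.18584028 0.005     ]
[144 147 146] [116 124 120]
```

Request:
{"method": "arm_command", "body": {"deltas": [[11, -47, 0, 0, 0, -0.115], [11, -47, 0, 0, 0, -0.115], [11, -47, 0, 0, 0, -0.115], [11, -47, 0, 0, 0, -0.115], [11, -47, 0, 0, 0, -0.115], [11, -47, 0, 0, 0, -0.115], [11, -47, 0, 0, 0, 0], [11, -47, 0, 0, 0, 0], [11, -47, 0, 0, 0, 0], [11, -47, 0, 0, 0, 0], [11, -47, 0, 0, 0, 0], [11, -47, 0, 0, 0, 0], [11, -47, 0, 0, 0, 0], [11, -47, 0, 0, 0, 0], [11, -47, 0, 0, 0, 0], [11, -47, 0, 0, 0, 0]], "fingers": -0.03, "newtons": 5}}

```text
clock: 1.9
ee_pos: [0.4363, -0.2076, 0.2042]
orientation: [-0.152, 0.687, 0.149, 0.695]
contact_force: [1.8, 0.8, 0.6]
grip_width: 0.0422
```

```bash
cat >> h.py <<'E'
from scipy.spatial.transform import Rotation as Ro
C=np.array([523.6,-191.2,0]);YAW=np.radians(25.8);RS=Ro.from_euler('z',YAW).as_matrix()
def st(ori_target=None):
    s=r.sense();R=Ro.from_quat(s['orientation'])
    M=R.as_matrix();x,z=M[:,0],M[:,2]
    print('t',s['clock'],'TCPscope',(RS.T@(s['ee_pos']*1000-C)).round(1),'tcp',(s['ee_pos']*1000).round(1),'F_scope',(RS.T@s['contact_force']).round(2),'T',s['torque'].round(2),'w',round(s['grip_width']*1000,2))
    print('toolx',x.round(4),'toolz',z.round(4),'yaw z',np.degrees(np.arctan2(z[1],z[0])).round(2))
    T=np.column_stack([[0,0,-1],np.cross(RS[:,0],[0,0,-1]),RS[:,0]])
    print('rot to down-aligned',(Ro.from_matrix(T)*R.inv()).as_rotvec().round(4),'q',s['q'].round(2))
E
python3 -c "from h import *;st()"
```

```text
t 1.9 TCPscope [-85.7  23.3 204.2] tcp [ 436.3 -207.6  204.2] F_scope [ 2.02 -0.03  0.56] T [-0.   -0.01 -0.03] w 42.2
toolx [ 0.012  -0.0015 -0.9999] toolz [0.9091 0.4164 0.0103] yaw z 24.61
rot to down-aligned [0.0013 0.012  0.0209] q [-0.61 -0.14  1.89  0.01  1.37 -1.04]
```

Request:
{"method": "arm_command", "body": {"deltas": [[8, -22, -40, 0, 0.012, 0.015], [0, 0, -40, 0, 0, 0], [0, 0, -24, 0, 0, 0], [0, 0, 0, 0, 0, 0], [0, 0, 0, 0, 0, 0]]}}

```text
clock: 2.4
ee_pos: [0.4456, -0.2396, 0.0994]
orientation: [-0.155, 0.689, 0.15, 0.691]
contact_force: [-0.4, 0.6, 0.9]
grip_width: 0.0422
```

Run:
```python
from h import *
st()
s=snap('side')
g=cv2.cvtColor(s['frame'],cv2.COLOR_RGB2BGR)
cv2.imwrite('pics/c3.png',cv2.resize(g[190:330,220:360],None,fx=4,fy=4,interpolation=cv2.INTER_CUBIC))
```

```text
t 2.4 TCPscope [-91.3  -9.6  99.4] tcp [ 445.6 -239.6   99.4] F_scope [-0.12  0.75  0.85] T [-0.1  -0.    0.03] w 42.19
toolx [ 0.0043 -0.0065 -1.    ] toolz [0.9067 0.4219 0.0011] yaw z 24.95
rot to down-aligned [0.0064 0.0043 0.0148] q [-0.65  0.03  1.94 -0.    1.16 -1.08]
```

View pics/c3.png

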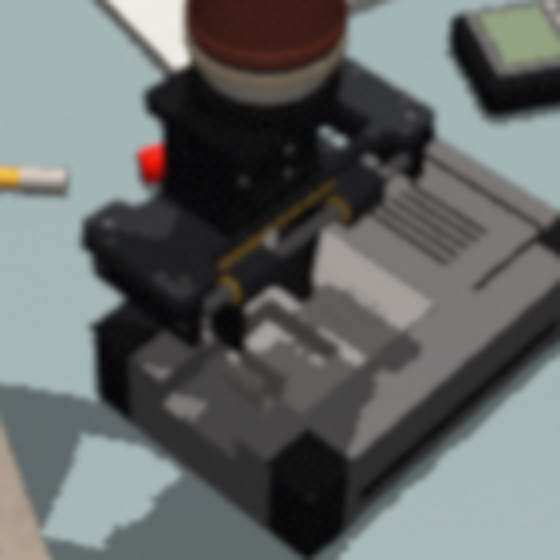

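The gripper hangs over the tab at about (235,310), and it covers the tab in this view. The TCP is 10 mm off in y, so I'll correct that and go down in steps.

Request:
{"method": "arm_command", "body": {"deltas": [[-1, 9, 0, 0, 0.004, 0.008], [0, 0, 0, 0, 0, 0], [0, 0, -10, 0, 0, 0], [0, 0, 0, 0, 0, 0]]}}

```text
clock: 2.85
ee_pos: [0.4477, -0.2304, 0.0945]
orientation: [-0.161, 0.688, 0.152, 0.691]
contact_force: [-0.4, 0.3, 0.8]
grip_width: 0.0426
```

```bash
python3 -c "from h import *;st()"
```

```text
t 2.85 TCPscope [-85.4  -2.3  94.5] tcp [ 447.7 -230.4   94.5] F_scope [-0.26  0.44  0.84] T [-0.07  0.07  0.03] w 42.57
toolx [ 0.0077 -0.0118 -0.9999] toolz [0.9019 0.4319 0.0018] yaw z 25.59
rot to down-aligned [0.0118 0.0077 0.0037] q [-0.63  0.03  1.95 -0.01  1.15 -1.07]
```

Request:
{"method": "arm_command", "body": {"deltas": [[-2, 1, -10, 0.01, 0.006, 0.003], [-1, 0, -10, 0, 0, 0], [0, 0, -6, 0, 0, 0], [0, 0, 0, 0, 0, 0]]}}

```text
clock: 3.25
ee_pos: [0.4444, -0.2293, 0.0661]
orientation: [-0.158, 0.689, 0.157, 0.69]
contact_force: [-0.5, -0.8, -0.1]
grip_width: 0.0425
```

```bash
python3 -c "from h import *;st()"
```

```text
t 3.25 TCPscope [-87.9   0.2  66.1] tcp [ 444.4 -229.3   66.1] F_scope [-0.77 -0.51 -0.07] T [-0.02  0.    0.01] w 42.48
toolx [ 0.0012 -0.0011 -1.    ] toolz [9.004e-01 4.350e-01 6.000e-04] yaw z 25.79
rot to down-aligned [0.0011 0.0012 0.0002] q [-0.63  0.07  1.97 -0.    1.1  -1.08]
```

Request:
{"method": "arm_command", "body": {"deltas": [[0, 0, 0, 0, 0, 0], [0, 0, 0, 0, 0, 0]], "fingers": -0.44, "newtons": 4}}

```text
clock: 3.45
ee_pos: [0.4439, -0.2291, 0.0654]
orientation: [-0.158, 0.689, 0.158, 0.689]
contact_force: [0.3, 0.4, 0.3]
grip_width: 0.0327
```

Request:
{"method": "arm_command", "body": {"deltas": [[0, 0, 0, 0, 0, 0], [0, 0, 0, 0, 0, 0], [0, 0, 0, 0, 0, 0]], "fingers": -1, "newtons": 3}}

```text
clock: 3.75
ee_pos: [0.4445, -0.2296, 0.0662]
orientation: [-0.158, 0.689, 0.157, 0.69]
contact_force: [-0.0, -0.4, -0.0]
grip_width: 0.0099
```

```bash
python3 -c "from h import *;st()"
```

```text
t 3.75 TCPscope [-87.9  -0.1  66.2] tcp [ 444.5 -229.6   66.2] F_scope [-0.22 -0.38 -0.04] T [-0.09  0.02  0.02] w 9.93
toolx [ 0.0012 -0.0011 -1.    ] toolz [9.006e-01 4.347e-01 6.000e-04] yaw z 25.76
rot to down-aligned [0.0011 0.0012 0.0006] q [-0.63  0.07  1.97 -0.    1.1  -1.08]
```

Closing to 9.9 mm means the pads missed the bars. I need to look.

Run:
```python
from h import *
st()
s=snap('side');a=snap('top')
g=cv2.cvtColor(s['frame'],cv2.COLOR_RGB2BGR);t=cv2.cvtColor(a['frame'],cv2.COLOR_RGB2BGR)
A=cv2.resize(g[230:320,235:325],(520,520),interpolation=cv2.INTER_CUBIC)
cv2.imwrite('pics/c4.png',A)
G=C+RS@np.array([-87.75,0,57.5]);print(proj(s,G/1000),[proj(s,(C+RS@np.array(p))/1000).round(1) for p in([-98,-14,61],[-98,14,61],[-77.5,-14,61],[-77.5,14,61])])
```

```text
t 3.75 TCPscope [-87.9  -0.1  66.2] tcp [ 444.5 -229.6   66.2] F_scope [-0.22 -0.38 -0.04] T [-0.09  0.02  0.02] w 9.93
toolx [ 0.0012 -0.0011 -1.    ] toolz [9.006e-01 4.347e-01 6.000e-04] yaw z 25.76
rot to down-aligned [0.0011 0.0012 0.0006] q [-0.63  0.07  1.97 -0.    1.1  -1.08]
[[282.71571551 283.14203484]] [array([[284.1, 288. ]]), array([[275.2, 281.3]]), array([[290.3, 282.9]]), array([[281.4, 276.4]])]
```

View pics/c4.png

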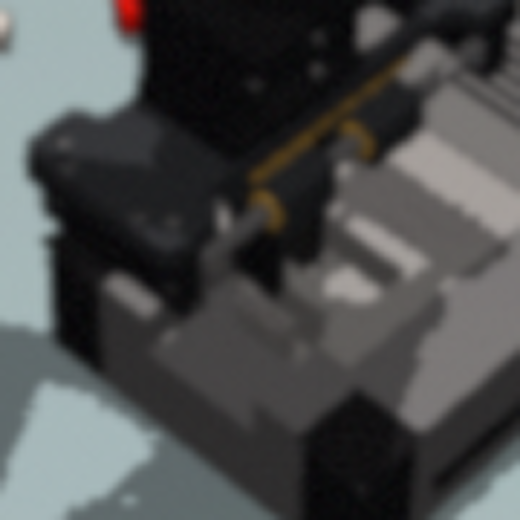

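Run:
```python
from h import *
for n in('side','top'):
    s=snap(n);Q=cloud(s)*1000;L=(Q-C)@RS
    print(n)
    # profile along image columns over region: print for y slices, min..max z by x
    if n=='side':
        for y in range(-40,-2,4):
            row=[]
            for x in range(-132,-44,4):
                k=(abs(L[...,0]-x)<2)&(abs(L[...,1]-y)<2)
                row.append('%3.0f/%3.0f'%(L[k][:,2].min(),L[k][:,2].max()) if k.any() else '  --   ')
            print(y,' '.join(row))
        for p in [(-98,-9.5,49),(-78,-9.5,49),(-92.9,-9.5,49),(-82.9,-9.5,49),(-92.9,-9.5,66),(-82.9,-9.5,66),(-98,-14,54),(-98,-29,46),(-77.5,-14,54),(-97,-45,66),(-132,-29,46)]:
            uv=proj(s,(C+RS@np.array(p))/1000)[0];print(p,uv.round(1),'crop',((uv-[235,230])*5.78).round(0))
```

```text
side
-40   3/473  66/473  67/471  64/468  66/466  66/461  66/458  68/461  67/460  63/456  65/452  66/450  67/446  64/446  66/442  65/426  64/166  66/177  66/175  65/ 69  67/ 68  66/ 67
-36   1/474  68/473  66/472  66/470  65/467  68/465  65/464  64/463  70/461  63/459  64/459  67/456  67/454  64/447  65/447  67/445  64/443  65/179  65/180  65/181  63/ 67  65/ 70
-32   1/476  66/475  67/473  66/471  66/468  65/466  66/466  66/466  65/466  65/465  66/462  65/460  66/457  65/456  66/452  66/449  68/447  65/442  68/434  65/179  67/ 68  66/173
-28  -3/479  68/475  65/474  66/472 179/470  65/468  62/468  67/468  68/466  64/465  65/465  68/463 161/460  66/459  62/458  65/455  65/453  64/454  67/444  66/441 193/437  66/173
-24  -2/480  47/479 167/476 176/366 178/471 179/470 178/468 178/468 177/468 182/468 182/466 182/464  63/463  63/463 177/461 179/460 179/457 178/454 180/452 180/450 185/443 184/442
-20   1/480  45/479  47/366 182/366 206/471 207/470 208/470 208/471 209/470 182/468 213/468 213/467 168/467 163/463 177/462 179/464 199/460 178/460 197/455 196/454 198/455 196/450
-16  -0/484  47
[... 529 characters left out ...]
2/289  45/362  48/356  45/273  46/470  44/471  45/471  46/471  45/472  45/471  64/471  85/472  53/472  38/470 468/471 469/469 467/468  47/470  46/466  46/466  44/465  43/465
(-98, -9.5, 49) [282.6 290.3] crop [275. 349.]
(-78, -9.5, 49) [288.6 285.4] crop [310. 320.]
(-92.9, -9.5, 49) [284.2 289.1] crop [284. 341.]
(-82.9, -9.5, 49) [287.1 286.6] crop [301. 327.]
(-92.9, -9.5, 66) [284.3 284.2] crop [285. 313.]
(-82.9, -9.5, 66) [287.3 281.7] crop [302. 299.]
(-98, -14, 54) [284.1 290. ] crop [284. 347.]
(-98, -29, 46) [288.9 295.9] crop [312. 381.]
(-77.5, -14, 54) [290.3 285. ] crop [319. 318.]
(-97, -45, 66) [294.7 293.8] crop [345. 369.]
(-132, -29, 46) [278.5 304.5] crop [251. 431.]
top
```

Run:
```python
from h import *
s=snap('side');L=(cloud(s)*1000-C)@RS
for v in range(262,294,2):
    print(v,' '.join('(%.0f,%.0f,%.0f)'%tuple(L[v,u]) for u in range(270,302,3)))
```

```text
262 (-154,-24,197) (-146,-25,192) (-122,-11,163) (-124,-21,172) (-123,-29,177) (-121,-35,180) (-113,-36,175) (-105,-38,170) (-27,21,65) (-25,13,70) (-19,9,68)
264 (-159,-29,199) (-66,52,65) (-120,-9,153) (-125,-22,167) (-125,-31,174) (-122,-37,176) (-114,-38,170) (-102,-35,159) (-29,19,62) (-27,11,66) (-26,3,71)
266 (-162,-32,198) (-70,48,64) (-103,7,122) (-132,-28,171) (-127,-33,171) (-124,-38,172) (-115,-38,166) (-42,17,66) (-37,12,67) (-33,6,68) (-29,0,69)
268 (-166,-36,198) (-77,42,68) (-140,-28,171) (-136,-32,171) (-124,-30,160) (-121,-36,162) (-83,-10,113) (-43,16,61) (-42,7,67) (-37,3,66) (-32,-2,66)
270 (-167,-37,194) (-150,-29,174) (-143,-31,170) (-100,1,111) (-103,-11,123) (-91,-9,112) (-84,-12,108) (-45,14,57) (-45,4,65) (-40,-1,65) (-37,-7,67)
272 (-157,-28,173) (-154,-33,174) (-98,12,94) (-100,0,105) (-102,-10,115) (-90,-8,104) (-82,-10,98) (-44,14,49) (-42,7,53) (-44,-4,63) (-42,-12,68)
274 (-161,-32,173) (-91,27,70) (-98,11,88) (-99,2,96) (-99,-7,103) (-91,-10,99) (-82,-10,91) (-48,11,48) (-43,6,48) (-43,-3,55) (-42,-11,60)
276 (-161,-32,167) (-74,44,35) (-78,31,49) (-
[... 522 characters left out ...]
 (-98,21,45) (-97,12,52) (-98,2,61) (-97,-7,68) (-80,0,47) (-82,-11,59) (-77,-16,59) (-64,-14,46) (-74,-31,68) (-66,-33,63)
286 (-107,22,46) (-101,18,43) (-99,10,49) (-97,2,54) (-97,-7,61) (-94,-13,63) (-82,-11,52) (-73,-12,45) (-82,-29,67) (-79,-35,69) (-73,-39,67)
288 (-112,17,47) (-108,12,48) (-103,7,48) (-97,3,46) (-97,-7,54) (-92,-11,53) (-80,-10,42) (-91,-28,67) (-86,-33,66) (-83,-39,68) (-77,-43,67)
290 (-114,15,43) (-110,9,45) (-107,3,48) (-102,-2,48) (-96,-6,45) (-94,-13,50) (-83,-13,40) (-95,-32,66) (-91,-37,68) (-88,-43,69) (-80,-46,65)
292 (-120,9,47) (-116,4,47) (-113,-3,50) (-107,-7,49) (-103,-12,50) (-94,-14,43) (-106,-33,69) (-99,-36,66) (-94,-40,66) (-91,-46,68) (-86,-51,67)
```

Depth in this view puts the fingertips near z = 84 mm, not 49 mm as the state implies, so the pads shut above the bars. I'll reopen and measure the tip height again.

Request:
{"method": "arm_command", "body": {"deltas": [[0, 0, 0, 0, 0, 0], [0, 0, 0, 0, 0, 0], [0, 0, 0, 0, 0, 0], [0, 0, 0, 0, 0, 0], [0, 0, 0, 0, 0, 0]], "fingers": -0.03}}

```text
clock: 4.5
ee_pos: [0.4443, -0.2294, 0.066]
orientation: [-0.158, 0.689, 0.157, 0.69]
contact_force: [0.3, -0.7, 0.4]
grip_width: 0.0326
```

Run:
```python
from h import *
st()
for n in('side','top'):
    s=snap(n);L=(cloud(s)*1000-C)@RS
    g=cv2.cvtColor(s['frame'],cv2.COLOR_RGB2BGR)
    if n=='side':
        cv2.imwrite('pics/c5.png',cv2.resize(g[210:320,225:335],(660,660),interpolation=cv2.INTER_CUBIC))
        k=(abs(L[...,1]+9)<4)&(L[...,0]>-125)&(L[...,0]<-50)&(L[...,2]>40)&(L[...,2]<130)
        v,u=np.where(k);o=np.lexsort((v,u))
        for i in o:print((u[i],v[i]),L[v[i],u[i]].round(0)[[0,2]],end=' ')
```

```text
t 4.5 TCPscope [-88.    0.1  66. ] tcp [ 444.3 -229.4   66. ] F_scope [ 0.   -0.75  0.39] T [-0.05  0.01 -0.03] w 32.65
toolx [ 9.e-04 -8.e-04 -1.e+00] toolz [9.006e-01 4.347e-01 4.000e-04] yaw z 25.77
rot to down-aligned [0.0008 0.0009 0.0006] q [-0.63  0.07  1.97 -0.    1.1  -1.08]
(np.int64(274), np.int64(297)) [-122.   44.] (np.int64(275), np.int64(296)) [-122.   49.] (np.int64(275), np.int64(297)) [-121.   43.] (np.int64(275), np.int64(298)) [-124.   46.] (np.int64(276), np.int64(272)) [-120.  128.] (np.int64(276), np.int64(273)) [-122.  128.] (np.int64(276), np.int64(274)) [-119.  121.] (np.int64(276), np.int64(275)) [-118.  116.] (np.int64(276), np.int64(276)) [-117.  111.] (np.int64(276), np.int64(277)) [-117.  108.] (np.int64(276), np.int64(278)) [-116.  103.] (np.int64(276), np.int64(281)) [-116.   92.] (np.int64(276), np.int64(282)) [-116.   90.] (np.int64(276), np.int64(295)) [-119.   50.] (np.int64(276), np.int64(296)) [-119.   48.] (np.int64(276), np.int64(297)) [-123.   50.] (np.int64(277), np.int64(273)) [-120.  127.] (np.int64(277), np.int64(274)) [-118.  122.] (np.i
[... 7576 characters left out ...]
 [-65. 123.] (np.int64(294), np.int64(262)) [-63. 116.] (np.int64(294), np.int64(263)) [-64. 115.] (np.int64(294), np.int64(279)) [-55.  49.] (np.int64(294), np.int64(280)) [-58.  49.] (np.int64(294), np.int64(281)) [-59.  49.] (np.int64(294), np.int64(282)) [-59.  44.] (np.int64(294), np.int64(283)) [-62.  46.] (np.int64(294), np.int64(284)) [-63.  44.] (np.int64(295), np.int64(280)) [-55.  49.] (np.int64(295), np.int64(281)) [-56.  46.] (np.int64(295), np.int64(282)) [-59.  48.] (np.int64(296), np.int64(279)) [-51.  48.] (np.int64(296), np.int64(280)) [-51.  44.] (np.int64(296), np.int64(281)) [-55.  48.] (np.int64(297), np.int64(279)) [-50.  49.] (np.int64(297), np.int64(280)) [-52.  48.]
```

View pics/c5.png

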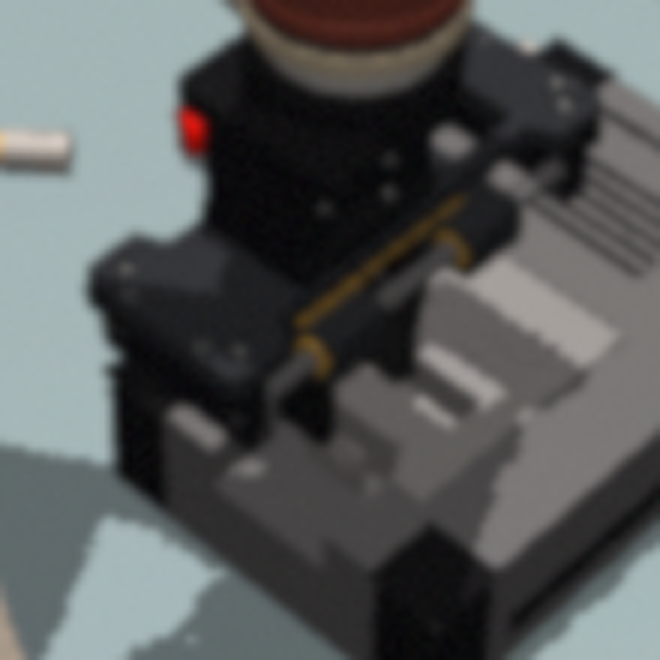

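The open fingers end at about crop (290,425) and (395,375). That puts the tips at z ≈ 86 mm, so they are about 20 mm above the reported TCP. I'll trust the camera and force over the stated nose length and go down about 35 mm in stages.

Request:
{"method": "arm_command", "body": {"deltas": [[1, 0, -8, 0, 0, 0], [0, 0, -10, 0, 0, 0], [0, 0, -7, 0, 0, 0], [0, 0, 0, 0, 0, 0]]}}

```text
clock: 5.0
ee_pos: [0.445, -0.2292, 0.0383]
orientation: [-0.158, 0.689, 0.157, 0.689]
contact_force: [-0.4, 0.7, 0.3]
grip_width: 0.0426
```

```bash
cat >> h.py <<'E'
def tips():
    s=snap('side');L=(cloud(s)*1000-C)@RS
    d=s['frame'].max(2)<75
    k=(L[...,1]>-16)&(L[...,1]<14)&(L[...,2]>48)&(L[...,2]<140)&(L[...,0]>-130)&(L[...,0]<-50)&d
    for x in range(-124,-50,4):
        q=L[k&(abs(L[...,0]-x)<2)]
        if len(q): print(x,len(q),'zmin',np.sort(q[:,2])[:3].round(0),'y',np.percentile(q[:,1],[5,50]).round(0))
E
python3 -c "
from h import *
st();tips()"
```

```text
t 5.0 TCPscope [-87.3   0.   38.3] tcp [ 445.  -229.2   38.3] F_scope [-0.07  0.76  0.26] T [-0.05  0.05 -0.03] w 42.58
toolx [ 4.e-04 -5.e-04 -1.e+00] toolz [9.006e-01 4.347e-01 2.000e-04] yaw z 25.77
rot to down-aligned [0.0005 0.0004 0.0006] q [-0.63  0.11  1.98 -0.    1.04 -1.08]
-124 6 zmin [49. 49. 51.] y [-10.  -8.]
-120 52 zmin [49. 49. 49.] y [-11.  -4.]
-116 16 zmin [48. 49. 50.] y [-11.  -7.]
-112 11 zmin [48. 49. 49.] y [-10.  -9.]
-108 2 zmin [49. 49.] y [-9. -7.]
-104 5 zmin [48. 48. 49.] y [-14. -11.]
-100 7 zmin [48. 58. 59.] y [-10.  -6.]
-96 18 zmin [48. 49. 50.] y [-13.  -2.]
-92 5 zmin [49. 51. 57.] y [-13. -12.]
-84 14 zmin [51. 53. 54.] y [-13.  -4.]
-80 24 zmin [48. 48. 49.] y [-15.  -6.]
-72 3 zmin [69. 79. 85.] y [-9. -9.]
-68 60 zmin [58. 58. 59.] y [-10.  -2.]
-64 47 zmin [48. 56. 60.] y [-14.  -8.]
-60 16 zmin [57. 60. 69.] y [-12. -10.]
-56 4 zmin [85. 88. 95.] y [-9. -9.]
```

Request:
{"method": "arm_command", "body": {"deltas": [[0, 0, -4, 0, 0, 0], [0, 0, -4, 0, 0, 0], [0, 0, 0, 0, 0, 0]]}}

```text
clock: 5.35
ee_pos: [0.4453, -0.2294, 0.0301]
orientation: [-0.158, 0.689, 0.157, 0.69]
contact_force: [-1.0, 0.5, -0.3]
grip_width: 0.0422
```

Request:
{"method": "arm_command", "body": {"deltas": [[0, 0, 0, 0, 0, 0], [0, 0, 0, 0, 0, 0], [0, 0, 0, 0, 0, 0]], "fingers": -0.44, "newtons": 3}}

```text
clock: 5.65
ee_pos: [0.4456, -0.2296, 0.0305]
orientation: [-0.158, 0.689, 0.157, 0.69]
contact_force: [-0.4, -0.4, 0.0]
grip_width: 0.0277
```

```bash
python3 -c "
from h import *
st()"
```

```text
t 5.65 TCPscope [-86.9  -0.6  30.5] tcp [ 445.6 -229.6   30.5] F_scope [-0.54 -0.14  0.03] T [-0.04  0.02  0.06] w 27.65
toolx [ 0.0014 -0.0011 -1.    ] toolz [9.006e-01 4.347e-01 7.000e-04] yaw z 25.77
rot to down-aligned [0.0011 0.0014 0.0006] q [-0.63  0.13  1.99 -0.    1.03 -1.08]
```

Request:
{"method": "arm_command", "body": {"deltas": [[0, 0, 0, 0, 0, 0], [0, 0, 0, 0, 0, 0]], "fingers": -1, "newtons": 3}}

```text
clock: 5.85
ee_pos: [0.4459, -0.2297, 0.0308]
orientation: [-0.158, 0.689, 0.157, 0.69]
contact_force: [-0.7, -0.3, -0.9]
grip_width: 0.02
```

```bash
python3 -c "
from h import *
st()"
```

```text
t 5.85 TCPscope [-86.8  -0.8  30.8] tcp [ 445.9 -229.7   30.8] F_scope [-0.8   0.05 -0.87] T [-0.11 -0.02  0.01] w 19.98
toolx [ 0.0019 -0.0015 -1.    ] toolz [0.9006 0.4347 0.0011] yaw z 25.77
rot to down-aligned [0.0015 0.0019 0.0006] q [-0.63  0.13  1.99 -0.    1.03 -1.08]
```

Request:
{"method": "arm_command", "body": {"deltas": [[0, 0, -0.5, 0, 0, 0], [0, 0, 0, 0, 0, 0]]}}

```text
clock: 6.05
ee_pos: [0.446, -0.2297, 0.0307]
orientation: [-0.158, 0.689, 0.157, 0.69]
contact_force: [1.2, -0.2, -1.6]
grip_width: 0.0195
```

```bash
python3 -c "
from h import *
st()"
```

```text
t 6.05 TCPscope [-86.6  -0.9  30.7] tcp [ 446.  -229.7   30.7] F_scope [ 1.05 -0.68 -1.61] T [-0.12  0.02 -0.03] w 19.47
toolx [ 0.0022 -0.0016 -1.    ] toolz [0.9006 0.4347 0.0013] yaw z 25.77
rot to down-aligned [0.0016 0.0022 0.0006] q [-0.63  0.13  1.99  0.    1.03 -1.08]
```

The bars are held at 19.5 mm with little side force. I'll raise the grip in steps and watch the side force.

Request:
{"method": "arm_command", "body": {"deltas": [[0, 0, 0, 0, 0, 0], [0, 0, 0, 0, 0, 0], [0, 0, 0, 0, 0, 0]], "newtons": 8}}

```text
clock: 6.35
ee_pos: [0.4474, -0.2292, 0.0307]
orientation: [-0.158, 0.688, 0.157, 0.691]
contact_force: [1.6, 1.7, 0.3]
grip_width: 0.0164
```

```bash
python3 -c "
from h import *
st()"
```

```text
t 6.35 TCPscope [-85.1  -1.   30.7] tcp [ 447.4 -229.2   30.7] F_scope [2.19 0.8  0.26] T [ 0.07 -0.22  0.02] w 16.44
toolx [ 0.005 -0.001 -1.   ] toolz [0.9007 0.4345 0.004 ] yaw z 25.75
rot to down-aligned [0.001  0.005  0.0009] q [-0.63  0.13  1.98  0.    1.02 -1.08]
```

Request:
{"method": "arm_command", "body": {"deltas": [[0.7, 0.3, 0, 0, 0.002, 0], [0.4, 0.2, 0, 0, 0.002, 0], [0, 0, 0, 0, 0, 0]], "newtons": 11.5}}

```text
clock: 6.65
ee_pos: [0.4485, -0.2286, 0.0307]
orientation: [-0.158, 0.689, 0.157, 0.689]
contact_force: [1.0, 1.8, -0.9]
grip_width: 0.0136
```

```bash
python3 -c "
from h import *
st()"
```

```text
t 6.65 TCPscope [-83.9  -0.9  30.7] tcp [ 448.5 -228.6   30.7] F_scope [ 1.68  1.19 -0.92] T [ 0.17 -0.22  0.01] w 13.6
toolx [ 3.e-04 -1.e-03 -1.e+00] toolz [ 9.006e-01  4.346e-01 -2.000e-04] yaw z 25.76
rot to down-aligned [0.001  0.0003 0.0007] q [-0.63  0.13  1.98 -0.    1.03 -1.08]
```

Request:
{"method": "arm_command", "body": {"deltas": [[0.7, 0.3, 0, 0, 0, 0], [0.5, 0.2, 0, 0, 0, 0], [0.2, 0.1, 0, 0, 0, 0]], "newtons": 14}}

```text
clock: 6.95
ee_pos: [0.4495, -0.2281, 0.0307]
orientation: [-0.158, 0.69, 0.157, 0.689]
contact_force: [1.1, 0.6, 0.3]
grip_width: 0.0114
```

```bash
python3 -c "
from h import *
st()"
```

```text
t 6.95 TCPscope [-82.7  -0.9  30.7] tcp [ 449.5 -228.1   30.7] F_scope [1.25 0.07 0.34] T [ 0.05 -0.09 -0.04] w 11.43
toolx [-8.0e-04 -1.1e-03 -1.0e+00] toolz [ 0.9005  0.4348 -0.0012] yaw z 25.77
rot to down-aligned [ 0.0011 -0.0008  0.0005] q [-0.63  0.14  1.98 -0.    1.03 -1.07]
```

Request:
{"method": "arm_command", "body": {"deltas": [[0.7, 0.3, 0, 0, 0, 0], [0.4, 0.2, 0, 0, 0, 0], [0.2, 0.1, 0, 0, 0, 0]], "newtons": 16.5}}

```text
clock: 7.25
ee_pos: [0.4498, -0.228, 0.0307]
orientation: [-0.158, 0.69, 0.157, 0.688]
contact_force: [-1.1, 0.9, 1.4]
grip_width: 0.0113
```

```bash
python3 -c "
from h import *
st()"
```

```text
t 7.25 TCPscope [-82.4  -1.   30.7] tcp [ 449.8 -228.    30.7] F_scope [-0.62  1.34  1.39] T [ 0.02  0.13 -0.  ] w 11.29
toolx [-0.003  -0.0018 -1.    ] toolz [ 0.9004  0.435  -0.0035] yaw z 25.78
rot to down-aligned [ 0.0018 -0.003   0.0003] q [-0.62  0.14  1.97 -0.    1.03 -1.07]
```

The width stopped at 11.3 mm between 14 and 16.5 N and the side force is near zero, so the tab is fully in. Before tipping I must know if the 36 mm height offset is fixed to the tool or to the world, because a turn would carry it sideways. I'll release, tilt in free air and measure.

Request:
{"method": "arm_command", "body": {"deltas": [[-1.8, -0.9, 0, 0, 0, 0], [-1, -0.5, 0, 0, 0, 0], [-0.5, -0.2, 0, 0, 0, 0], [0, 0, 0, 0, 0, 0]], "fingers": -0.15, "newtons": 3}}

```text
clock: 7.65
ee_pos: [0.4461, -0.2298, 0.0304]
orientation: [-0.158, 0.69, 0.157, 0.688]
contact_force: [-0.2, 0.3, -0.3]
grip_width: 0.036
```

Request:
{"method": "arm_command", "body": {"deltas": [[0, 0, 20, 0, 0, 0], [0, 0, 35, 0, 0, 0], [0, 0, 35, 0, 0, 0], [0, 0, 0, -0.04, 0.09, 0], [0, 0, 0, -0.04, 0.09, 0], [0, 0, 0, -0.04, 0.09, 0], [0, 0, 0, 0, 0, 0], [0, 0, 0, 0, 0, 0]]}}

```text
clock: 8.45
ee_pos: [0.4461, -0.23, 0.125]
orientation: [-0.176, 0.787, 0.133, 0.576]
contact_force: [-0.3, -0.5, 0.7]
grip_width: 0.037
```

```bash
cat >> h.py <<'E'
def tipline():
    """lower ends of the two fingers in the world (mm), seen at their -y side"""
    s=snap('side');st();o=r.sense();M=Ro.from_quat(o['orientation']).as_matrix();p=o['ee_pos']*1000
    T=((cloud(s)*1000)-p)@M     # tool frame: x along fingers, z jaws
    d=(s['frame'].max(2)<90)&(np.abs(T[...,1])<14)&(np.abs(T[...,2])<45)&(T[...,0]>-110)&(T[...,0]<40)
    z=T[...,2][d];x=T[...,0][d];y=T[...,1][d]
    for b in range(-44,45,4):
        k=abs(z-b)<2
        if k.sum()>3: print('toolz',b,k.sum(),'tip x',np.sort(x[k])[-4:].round(0),'y',np.percentile(y[k],[5,50,95]).round(0))
E
python3 -c "
from h import *
tipline()"
```

```text
t 8.5 TCPscope [-87.   -1.1 124.9] tcp [ 445.7 -230.1  124.9] F_scope [0.26 0.22 0.03] T [ 0.03 -0.18 -0.04] w 37.09
toolx [-0.2733 -0.1245 -0.9538] toolz [ 0.8605  0.4115 -0.3003] yaw z 25.56
rot to down-aligned [ 0.1271 -0.2772  0.005 ] q [-0.46  0.19  1.75 -0.24  1.4  -0.85]
toolz -36 12 tip x [-65. -64. -63. -62.] y [-11. -10.  -7.]
toolz -32 65 tip x [-25. -23. -23. -21.] y [-12.  -5.   7.]
toolz -28 68 tip x [-21. -21. -21. -20.] y [-12.  -5.  10.]
toolz -24 9 tip x [-36. -32. -28. -24.] y [-11. -10.  -9.]
toolz -20 10 tip x [-40. -33. -24. -22.] y [-10.  -9.  -8.]
toolz 16 77 tip x [-21. -21. -20. -20.] y [-10.  -4.   8.]
toolz 20 65 tip x [-19. -19. -18. -17.] y [-12.  -7.   7.]
toolz 24 36 tip x [-28. -25. -23. -19.] y [-12. -10.  -1.]
toolz 28 14 tip x [-54. -45. -39. -29.] y [-12. -11.  -9.]
```

The offset is fixed to the tool: in the tilted pose the tips are still 20 mm behind the reported TCP, with jaw centre at −1.7 mm. I'll plan the tipping motion for the reported point on that basis and go back to the pinch.

Request:
{"method": "arm_command", "body": {"deltas": [[0, 0, 0, 0.043, -0.093, 0.002], [0, 0, 0, 0.042, -0.092, 0.002], [0, 0, 0, 0.042, -0.092, 0.001], [0, 0, -20, 0, 0, 0], [0, 0, -20, 0, 0, 0], [0, 0, 0, 0, 0, 0]], "fingers": -0.03}}

```text
clock: 9.1
ee_pos: [0.4434, -0.2325, 0.0854]
orientation: [-0.157, 0.682, 0.155, 0.698]
contact_force: [0.3, -0.1, -0.2]
grip_width: 0.0423
```

```bash
python3 -c "
from h import *
st()"
```

```text
t 9.1 TCPscope [-90.2  -2.3  85.4] tcp [ 443.4 -232.5   85.4] F_scope [ 0.23 -0.28 -0.2 ] T [-0.03  0.09 -0.  ] w 42.34
toolx [ 0.0226  0.0024 -0.9997] toolz [0.9027 0.4297 0.0215] yaw z 25.46
rot to down-aligned [-0.0025  0.0226  0.0061] q [-0.65  0.03  1.97  0.02  1.12 -1.1 ]
```

Request:
{"method": "arm_command", "body": {"deltas": [[2, 3, -8, -0.002, 0.022, 0.006], [0, 0, -12, 0, 0, 0], [0, 0, -10, 0, 0, 0], [0, 0, 0, 0, 0, 0]]}}

```text
clock: 9.5
ee_pos: [0.4461, -0.2303, 0.0553]
orientation: [-0.158, 0.689, 0.157, 0.69]
contact_force: [-0.5, 0.4, 0.3]
grip_width: 0.0421
```

```bash
python3 -c "
from h import *
st()"
```

```text
t 9.5 TCPscope [-86.8  -1.5  55.3] tcp [ 446.1 -230.3   55.3] F_scope [-0.26  0.57  0.31] T [-0.1   0.04 -0.03] w 42.06
toolx [ 0.0024 -0.0012 -1.    ] toolz [0.9007 0.4344 0.0017] yaw z 25.75
rot to down-aligned [0.0012 0.0024 0.001 ] q [-0.63  0.09  1.97  0.    1.08 -1.08]
```

Request:
{"method": "arm_command", "body": {"deltas": [[-0.5, 1, -12, 0.001, 0.002, 0], [0, 0, -10, 0, 0, 0], [0, 0, -2.5, 0, 0, 0], [0, 0, 0, 0, 0, 0]]}}

```text
clock: 9.9
ee_pos: [0.4458, -0.2287, 0.0283]
orientation: [-0.158, 0.689, 0.158, 0.689]
contact_force: [-0.3, -0.0, -0.3]
grip_width: 0.0425
```

Request:
{"method": "arm_command", "body": {"deltas": [[0, 0, 0, 0, 0, 0], [0, 0, 0, 0, 0, 0], [0, 0, 0, 0, 0, 0], [0, 0, 0, 0, 0, 0], [0, 0, 0, 0, 0, 0]], "fingers": -1, "newtons": 4}}

```text
clock: 10.4
ee_pos: [0.4465, -0.2292, 0.0293]
orientation: [-0.158, 0.689, 0.158, 0.69]
contact_force: [0.6, 0.1, -0.4]
grip_width: 0.0189
```

```bash
python3 -c "
from h import *
st()"
```

```text
t 10.4 TCPscope [-86.   -0.7  29.3] tcp [ 446.5 -229.2   29.3] F_scope [ 0.55 -0.13 -0.44] T [-0.12  0.07  0.  ] w 18.88
toolx [ 1.2e-03 -6.0e-04 -1.0e+00] toolz [9.002e-01 4.354e-01 8.000e-04] yaw z 25.81
rot to down-aligned [ 0.0006  0.0012 -0.0002] q [-0.63  0.13  1.98  0.    1.02 -1.08]
```

Request:
{"method": "arm_command", "body": {"deltas": [[0.6, 0.3, 0, 0, 0, 0], [0.5, 0.2, 0, 0, 0, 0], [0.3, 0.1, 0, 0, 0, 0]], "newtons": 9}}

```text
clock: 10.7
ee_pos: [0.4483, -0.2284, 0.0293]
orientation: [-0.158, 0.689, 0.158, 0.69]
contact_force: [-0.1, 0.4, -0.1]
grip_width: 0.0149
```

Request:
{"method": "arm_command", "body": {"deltas": [[0.7, 0.3, 0, 0, 0, 0], [0.5, 0.2, 0, 0, 0, 0], [0.2, 0.1, 0, 0, 0, 0]], "newtons": 13}}

```text
clock: 11.0
ee_pos: [0.4496, -0.2277, 0.0292]
orientation: [-0.158, 0.689, 0.158, 0.69]
contact_force: [-0.0, -0.2, -0.7]
grip_width: 0.0116
```

Request:
{"method": "arm_command", "body": {"deltas": [[0.7, 0.3, 0, 0, 0, 0], [0.5, 0.2, 0, 0, 0, 0], [0, 0, 0, 0, 0, 0]], "newtons": 17}}

```text
clock: 11.3
ee_pos: [0.4506, -0.2273, 0.0292]
orientation: [-0.158, 0.689, 0.158, 0.689]
contact_force: [-0.2, 0.1, -0.1]
grip_width: 0.0117
```

```bash
python3 -c "
from h import *
st()"
```

```text
t 11.3 TCPscope [-81.4  -0.8  29.2] tcp [ 450.6 -227.3   29.2] F_scope [-0.11  0.21 -0.14] T [-0.02  0.08 -0.  ] w 11.68
toolx [ 7.e-04 -7.e-04 -1.e+00] toolz [9.002e-01 4.355e-01 3.000e-04] yaw z 25.82
rot to down-aligned [ 0.0007  0.0007 -0.0003] q [-0.62  0.14  1.98 -0.    1.03 -1.07]
```

Caught tab is fully in with no net force. I'll tip in small steps.

Request:
{"method": "arm_command", "body": {"deltas": [[-0.5, -0.25, 2.2, -0.009, 0.018, 0], [-0.5, -0.25, 2.2, -0.009, 0.018, 0], [0, 0, 0, 0, 0, 0]]}}

```text
clock: 11.6
ee_pos: [0.4495, -0.2281, 0.0342]
orientation: [-0.162, 0.704, 0.154, 0.674]
contact_force: [0.4, 0.6, -0.8]
grip_width: 0.0112
```

```bash
cat >> h.py <<'E'
def tip():
    st();o=r.sense();M=Ro.from_quat(o['orientation']).as_matrix();x=RS.T@M[:,0]
    th=np.arctan2(-x[0],-x[2]);p=RS.T@(o['ee_pos']*1000-C)
    def at(t):return np.array([26.6-108*np.cos(t)-29.8*np.sin(t),59+108*np.sin(t)-29.8*np.cos(t)])
    print('theta',th.round(4),'err x,z (meas-plan)',(p[[0,2]]-at(th)).round(2))
E
python3 -c "
from h import *
tip()"
```

```text
t 11.6 TCPscope [-82.8  -1.   34.2] tcp [ 449.5 -228.1   34.2] F_scope [ 0.62  0.35 -0.77] T [-0.06  0.05 -0.03] w 11.24
toolx [-0.0383 -0.0205 -0.9991] toolz [ 0.8996  0.4345 -0.0434] yaw z 25.78
rot to down-aligned [ 0.0205 -0.0383  0.0003] q [-0.6   0.15  1.95 -0.04  1.06 -1.03]
theta 0.0434 err x,z (meas-plan) [-0.17  0.24]
```

Request:
{"method": "arm_command", "body": {"deltas": [[-0.35, -0.2, 2.2, -0.009, 0.018, 0], [-0.35, -0.2, 2.2, -0.009, 0.018, 0], [-0.3, -0.15, 2.2, -0.009, 0.018, 0], [-0.3, -0.15, 2.2, -0.009, 0.018, 0], [0, 0, 0, 0, 0, 0]]}}

```text
clock: 12.1
ee_pos: [0.4479, -0.2287, 0.0437]
orientation: [-0.169, 0.733, 0.146, 0.642]
contact_force: [-1.4, -0.6, -1.0]
grip_width: 0.0114
```

```bash
python3 -c "
from h import *
tip()"
```

```text
t 12.1 TCPscope [-84.5  -0.8  43.7] tcp [ 447.9 -228.7   43.7] F_scope [-1.5   0.01 -1.01] T [-0.15  0.23 -0.01] w 11.44
toolx [-0.1177 -0.0601 -0.9912] toolz [ 0.8923  0.4317 -0.1321] yaw z 25.82
rot to down-aligned [ 0.0602 -0.1181 -0.0005] q [-0.55  0.18  1.9  -0.12  1.13 -0.94]
theta 0.1325 err x,z (meas-plan) [-0.08  0.01]
```

Request:
{"method": "arm_command", "body": {"deltas": [[-0.3, -0.15, 2.2, -0.009, 0.018, 0], [-0.25, -0.15, 2.2, -0.009, 0.018, 0], [-0.2, -0.1, 2.2, -0.009, 0.018, 0], [-0.15, -0.1, 2.2, -0.009, 0.018, 0], [0, 0, 0, 0, 0, 0]]}}

```text
clock: 12.6
ee_pos: [0.4463, -0.2291, 0.053]
orientation: [-0.176, 0.761, 0.139, 0.609]
contact_force: [-1.9, -0.7, -0.7]
grip_width: 0.0107
```

```bash
python3 -c "
from h import *
tip()"
```

```text
t 12.6 TCPscope [-86.   -0.5  53. ] tcp [ 446.3 -229.1   53. ] F_scope [-2.02  0.2  -0.69] T [-0.1   0.22 -0.  ] w 10.73
toolx [-0.1963 -0.0984 -0.9756] toolz [ 0.8783  0.4246 -0.2196] yaw z 25.8
rot to down-aligned [ 0.0992 -0.198  -0.0004] q [-0.5   0.22  1.85 -0.19  1.21 -0.87]
theta 0.2214 err x,z (meas-plan) [-0.73 -0.61]
```

Request:
{"method": "arm_command", "body": {"deltas": [[-1.4, -0.7, 0.35, 0, 0, 0], [-1.8, -0.9, 0.45, 0, 0, 0], [-1.8, -0.9, 0.45, 0, 0, 0], [0, 0, 0, 0, 0, 0]]}}

```text
clock: 13.0
ee_pos: [0.4416, -0.2316, 0.0543]
orientation: [-0.176, 0.76, 0.139, 0.61]
contact_force: [0.1, -0.3, -2.4]
grip_width: 0.0112
```

```bash
python3 -c "
from h import *
tip()"
```

```text
t 13.0 TCPscope [-91.4  -0.7  54.3] tcp [ 441.6 -231.6   54.3] F_scope [ 0.01 -0.3  -2.4 ] T [ 0.   -0.14  0.01] w 11.22
toolx [-0.1946 -0.0982 -0.976 ] toolz [ 0.8786  0.4249 -0.2179] yaw z 25.81
rot to down-aligned [ 0.0989 -0.1962 -0.0006] q [-0.51  0.21  1.86 -0.19  1.2  -0.88]
theta 0.2197 err x,z (meas-plan) [-6.09  0.82]
```

Request:
{"method": "arm_command", "body": {"deltas": [[-2, -1, 0.5, 0, 0, 0], [-2, -1, 0.5, 0, 0, 0], [-2, -1, 0.5, 0, 0, 0], [-1, -0.5, 0.3, 0, 0, 0], [0, 0, 0, 0, 0, 0]]}}

```text
clock: 13.5
ee_pos: [0.4339, -0.2358, 0.0565]
orientation: [-0.175, 0.76, 0.138, 0.61]
contact_force: [-0.1, -0.5, -0.8]
grip_width: 0.0114
```

Run:
```python
from h import *
tip()
s=snap('side');g=cv2.cvtColor(s['frame'],cv2.COLOR_RGB2BGR)
cv2.imwrite('pics/c6.png',cv2.resize(g[180:330,220:380],None,fx=4,fy=4,interpolation=cv2.INTER_CUBIC))
```

```text
t 13.5 TCPscope [-100.2   -1.1   56.5] tcp [ 433.9 -235.8   56.5] F_scope [-0.32 -0.4  -0.84] T [-0.   -0.1   0.07] w 11.36
toolx [-0.1939 -0.0982 -0.9761] toolz [ 0.8791  0.4242 -0.2173] yaw z 25.76
rot to down-aligned [ 0.0991 -0.1954  0.0003] q [-0.52  0.19  1.87 -0.2   1.2  -0.89]
theta 0.219 err x,z (meas-plan) [-14.88   3.07]
```

View pics/c6.png

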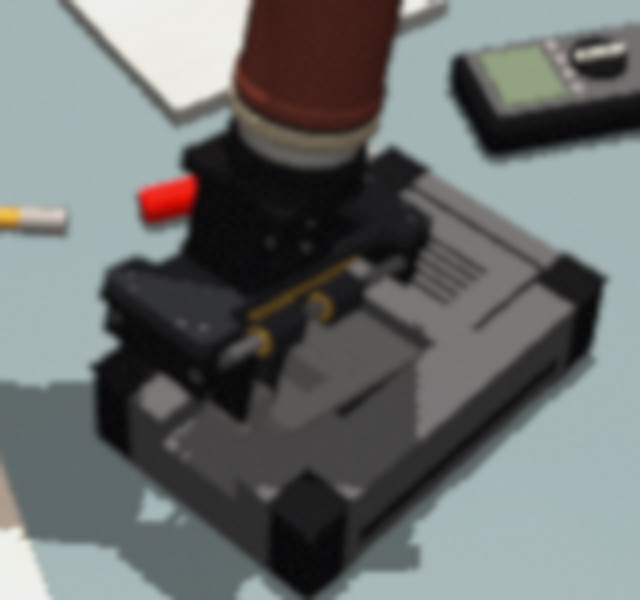

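The crop shows the door tipped, held at about (240,390) and drawn clear of the lip, with a gap at about (400,330). The vertical force equals the door's weight, so I'll lift.

Request:
{"method": "arm_command", "body": {"deltas": [[-1, -0.5, 3, 0, 0, 0], [0, 0, 6, 0, 0, 0], [0, 0, 10, 0, 0, 0], [0, 0, 15, 0, 0, 0], [0, 0, 20, 0, 0, 0], [0, 0, 20, 0, 0, 0], [0, 0, 20, 0, 0, 0], [0, 0, 15, 0, 0, 0], [0, 0, 0, 0, 0, 0]], "newtons": 18}}

```text
clock: 14.45
ee_pos: [0.4339, -0.2365, 0.1778]
orientation: [-0.177, 0.759, 0.137, 0.612]
contact_force: [0.8, -0.6, -0.5]
grip_width: 0.0114
```

Run:
```python
from h import *
tip()
s=snap('side');g=cv2.cvtColor(s['frame'],cv2.COLOR_RGB2BGR)
cv2.imwrite('pics/c7.png',cv2.resize(g[140:320,220:400],None,fx=3.3,fy=3.3,interpolation=cv2.INTER_CUBIC))
```

```text
t 14.45 TCPscope [-100.4   -1.7  177.8] tcp [ 433.9 -236.5  177.8] F_scope [ 0.43 -0.91 -0.54] T [-0.01 -0.11 -0.  ] w 11.35
toolx [-0.1892 -0.1009 -0.9767] toolz [ 0.8798  0.4243 -0.2142] yaw z 25.74
rot to down-aligned [ 0.1017 -0.1907  0.    ] q [-0.52  0.05  1.79 -0.19  1.43 -0.94]
theta 0.2159 err x,z (meas-plan) [-15.15 124.73]
```

View pics/c7.png

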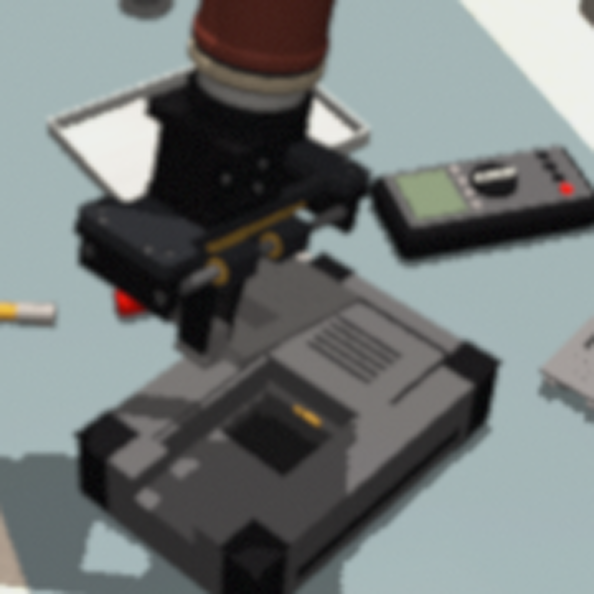

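The door is off and held, with the empty bay visible at about (280,430). I'll level it, turn it and carry it over the tray.

Request:
{"method": "arm_command", "body": {"deltas": [[3, 10, 0, 0.017, -0.032, -0.03], [7, 20, 0, 0.017, -0.032, -0.04], [10, 30, 0, 0.017, -0.032, -0.04], [10, 32, 0, 0.017, -0.032, -0.04], [10, 32, 0, 0.017, -0.032, -0.04], [10, 32, 0, 0.017, -0.032, -0.04], [10, 32, 0, 0, 0, 0], [10, 32, 0, 0, 0, 0], [10, 32, 0, 0, 0, 0], [10, 32, 0, 0, 0, 0], [10, 32, 0, 0, 0, 0], [10, 30, 0, 0, 0, 0], [8, 24, 0, 0, 0, 0], [5, 14, 0, 0, 0, 0], [0, 0, 0, 0, 0, 0]]}}

```text
clock: 16.0
ee_pos: [0.5504, 0.164, 0.1652]
orientation: [-0.062, 0.708, 0.085, 0.698]
contact_force: [-0.1, -0.5, -0.6]
grip_width: 0.0112
```

```bash
cat >> h.py <<'E'
def door():
    o=r.sense();M=Ro.from_quat(o['orientation']).as_matrix();p=o['ee_pos']*1000
    for n in('top','side'):
        s=snap(n);T=((cloud(s)*1000)-p)@M
        # points of outer face ahead of the hand, in tool frame (z jaws, x down)
        k=(T[...,2]>38)&(T[...,2]<100)&(abs(T[...,1])<38)&(T[...,0]<30)&(T[...,0]>-80)
        q=T[k]
        if len(q)<20: print(n,'few',len(q));continue
        A=np.c_[q[:,2],q[:,1],np.ones(len(q))];m=np.ones(len(q),bool)
        for _ in range(5):
            c=np.linalg.lstsq(A[m],q[m,0],rcond=None)[0];e=q[:,0]-A@c;m=abs(e-np.median(e))<4
        print(n,len(q),m.sum(),'x=',c.round(3),'face height at z=47:',c[2]+47*c[0],'zmax',np.percentile(q[m][:,2],99))
E
python3 -c "
from h import *
st();door()
M=Ro.from_quat(r.sense()['orientation'])
t=np.radians(12.8);zz=np.array([np.cos(t),np.sin(t),0]);T=np.column_stack([[0,0,-1],np.cross(zz,[0,0,-1]),zz])
print('rot to tray',(Ro.from_matrix(T)*M.inv()).as_rotvec().round(4))"
```

```text
t 16.0 TCPscope [178.8 308.2 165.2] tcp [550.4 164.  165.2] F_scope [-0.25 -0.38 -0.6 ] T [-0.14 -0.02 -0.01] w 11.23
toolx [-0.0181  0.0309 -0.9994] toolz [ 0.9781  0.2077 -0.0113] yaw z 11.99
rot to down-aligned [-0.0286 -0.0218  0.2412] q [ 0.13  0.14  1.69  0.03  1.32 -0.09]
top few 0
side 336 315 x= [ 2.0000e-03 -4.0000e-03 -3.7599e+01] face height at z=47: -37.52750752197867 zmax 98.81600018427868
rot to tray [-0.03   -0.0188  0.0158]
```

The face plane is square to the tool and 37.5 mm above the reported point, so it will touch down at a reported z of about −5 mm. I'll correct and go down.

Request:
{"method": "arm_command", "body": {"deltas": [[7, 6, -8, -0.015, -0.01, 0.008], [8, 7, -18, -0.015, -0.009, 0.008], [0, 0, -25, 0, 0, 0], [0, 0, -30, 0, 0, 0], [0, 0, -25, 0, 0, 0], [0, 0, -15, 0, 0, 0], [0, 0, -6, 0, 0, 0], [0, 0, 0, 0, 0, 0]]}}

```text
clock: 16.9
ee_pos: [0.5669, 0.1686, 0.0319]
orientation: [-0.079, 0.701, 0.074, 0.705]
contact_force: [-0.5, 0.8, -2.2]
grip_width: 0.0109
```

```bash
cat >> h.py <<'E'
def tr():
    st();M=Ro.from_quat(r.sense()['orientation'])
    t=np.radians(12.8);zz=np.array([np.cos(t),np.sin(t),0]);T=np.column_stack([[0,0,-1],np.cross(zz,[0,0,-1]),zz])
    print('rot to tray',(Ro.from_matrix(T)*M.inv()).as_rotvec().round(4))
E
python3 -c "
from h import *
tr();door()"
```

```text
t 16.9 TCPscope [195.6 305.   31.9] tcp [566.9 168.6  31.9] F_scope [-0.07  0.97 -2.21] T [-0.08  0.04  0.02] w 10.94
toolx [ 0.0061 -0.0067 -1.    ] toolz [0.9766 0.2152 0.0045] yaw z 12.43
rot to down-aligned [0.006  0.0068 0.2334] q [ 0.16  0.32  1.75 -0.01  1.07 -0.05]
rot to tray [0.0067 0.0061 0.0065]
top 34 30 x= [-4.000e-03  8.870e-01 -5.169e+00] face height at z=47: -5.345298319071477 zmax 98.85841583909139
side 509 252 x= [ 4.0000e-03 -5.0000e-03 -3.7956e+01] face height at z=47: -37.77673785699213 zmax 99.63950140589672
```

Request:
{"method": "arm_command", "body": {"deltas": [[-1, 7, 0, 0.006, 0.006, 0.006], [0, 0, -8, 0, 0, 0], [0, 0, -10, 0, 0, 0], [0, 0, -8, 0, 0, 0], [0, 0, -2, 0, 0, 0], [0, 0, 0, 0, 0, 0]]}}

```text
clock: 17.6
ee_pos: [0.5699, 0.1771, 0.0068]
orientation: [-0.079, 0.7, 0.079, 0.706]
contact_force: [0.6, 0.6, -0.9]
grip_width: 0.0114
```

```bash
python3 -c "
from h import *
tr()"
```

```text
t 17.6 TCPscope [202.  311.5   6.8] tcp [569.9 177.1   6.8] F_scope [ 0.81  0.26 -0.91] T [-0.07  0.11  0.05] w 11.4
toolx [ 0.0087  0.0014 -1.    ] toolz [0.975  0.222  0.0087] yaw z 12.83
rot to down-aligned [-0.0023  0.0085  0.2264] q [ 0.17  0.36  1.75 -0.    1.02 -0.05]
rot to tray [-0.0014  0.0087 -0.0005]
```

Now slowly the last part, watching the vertical force.

Request:
{"method": "arm_command", "body": {"deltas": [[-1, 0, -4, -0.001, 0.008, 0], [0, 0, -3, 0, 0, 0], [0, 0, -2, 0, 0, 0], [0, 0, 0, 0, 0, 0]]}}

```text
clock: 18.0
ee_pos: [0.5688, 0.177, -0.003]
orientation: [-0.079, 0.703, 0.079, 0.703]
contact_force: [0.0, 0.8, -1.2]
grip_width: 0.0114
```

```bash
python3 -c "
from h import *
tr()"
```

```text
t 18.0 TCPscope [201.  311.8  -3. ] tcp [568.8 177.   -3. ] F_scope [ 0.35  0.7  -1.19] T [-0.08  0.1  -0.01] w 11.37
toolx [-3.e-04  2.e-04 -1.e+00] toolz [ 9.751e-01  2.219e-01 -2.000e-04] yaw z 12.82
rot to down-aligned [-2.000e-04 -3.000e-04  2.266e-01] q [ 0.17  0.38  1.75  0.    1.01 -0.05]
rot to tray [-0.0002 -0.0003 -0.0003]
```

Request:
{"method": "arm_command", "body": {"deltas": [[0, 0, -1, 0, 0, 0], [0, 0, -1, 0, 0, 0], [0, 0, 0, 0, 0, 0]]}}

```text
clock: 18.3
ee_pos: [0.5693, 0.1771, -0.0043]
orientation: [-0.079, 0.702, 0.079, 0.703]
contact_force: [0.2, -0.4, -0.2]
grip_width: 0.0108
```

Request:
{"method": "arm_command", "body": {"deltas": [[0, 0, -0.7, 0, 0, 0], [0, 0, -0.7, 0, 0, 0]]}}

```text
clock: 18.5
ee_pos: [0.5696, 0.1771, -0.0045]
orientation: [-0.079, 0.702, 0.079, 0.703]
contact_force: [-5.0, -0.7, 7.8]
grip_width: 0.0113
```

```bash
python3 -c "
from h import *
tr()"
```

```text
t 18.5 TCPscope [201.7 311.6  -4.5] tcp [569.6 177.1  -4.5] F_scope [-4.84  1.51  7.85] T [-0.19  0.79 -0.01] w 11.27
toolx [ 9.e-04  3.e-04 -1.e+00] toolz [9.75e-01 2.22e-01 9.00e-04] yaw z 12.83
rot to down-aligned [-0.0004  0.0008  0.2264] q [ 0.17  0.39  1.75  0.    1.01 -0.05]
rot to tray [-0.0003  0.0009 -0.0005]
```

It has touched down. I'll ease the pressure, lower the grip gradually, then open.

Request:
{"method": "arm_command", "body": {"deltas": [[0, 0, 0.3, 0, 0, 0], [-0.4, -0.1, 0, 0, 0, 0], [-0.4, -0.1, 0, 0, 0, 0]], "newtons": 10}}

```text
clock: 18.8
ee_pos: [0.5691, 0.177, -0.0042]
orientation: [-0.079, 0.702, 0.079, 0.703]
contact_force: [-0.5, 0.3, -1.4]
grip_width: 0.0141
```

Request:
{"method": "arm_command", "body": {"deltas": [[-0.7, -0.2, 0, 0, 0, 0], [-0.7, -0.2, 0, 0, 0, 0], [0, 0, 0, 0, 0, 0]], "newtons": 4}}

```text
clock: 19.1
ee_pos: [0.5675, 0.1765, -0.0045]
orientation: [-0.079, 0.702, 0.079, 0.703]
contact_force: [0.2, -0.1, -0.2]
grip_width: 0.0189
```

Request:
{"method": "arm_command", "body": {"deltas": [[0, 0, 0, 0, 0, 0], [0, 0, 0, 0, 0, 0], [0, 0, 0, 0, 0, 0], [0, 0, 0, 0, 0, 0]], "fingers": -0.15}}

```text
clock: 19.5
ee_pos: [0.5677, 0.1766, -0.0043]
orientation: [-0.079, 0.702, 0.079, 0.703]
contact_force: [-0.8, -0.4, 0.8]
grip_width: 0.0359
```

```bash
python3 -c "
from h import *
tr()"
```

```text
t 19.5 TCPscope [199.7 311.9  -4.3] tcp [567.7 176.6  -4.3] F_scope [-0.88 -0.01  0.82] T [-0.11  0.03 -0.05] w 35.95
toolx [ 2.2e-03  6.0e-04 -1.0e+00] toolz [0.9751 0.222  0.0023] yaw z 12.82
rot to down-aligned [-0.0008  0.0021  0.2265] q [ 0.17  0.38  1.75  0.    1.01 -0.06]
rot to tray [-0.0006  0.0022 -0.0004]
```

Free of forces. I'll raise the arm straight up and then clear it sideways for a final look.

Request:
{"method": "arm_command", "body": {"deltas": [[0, 0, 3, 0, 0, 0], [0, 0, 10, 0, 0, 0], [0, 0, 30, 0, 0, 0], [0, 0, 45, 0, 0, 0], [0, 0, 45, 0, 0, 0], [0, 0, 45, 0, 0, 0], [-30, 20, 20, 0, 0, 0], [-40, 30, 0, 0, 0, 0], [-40, 30, 0, 0, 0, 0], [-40, 30, 0, 0, 0, 0], [-30, 20, 0, 0, 0, 0], [0, 0, 0, 0, 0, 0], [0, 0, 0, 0, 0, 0]]}}

```text
clock: 20.8
ee_pos: [0.3812, 0.3095, 0.2137]
orientation: [-0.076, 0.697, 0.08, 0.708]
contact_force: [0.3, -1.0, -0.1]
grip_width: 0.0371
```

Run:
```python
from h import *
st()
a=snap('top','topend.png');s=snap('side')
g=cv2.cvtColor(s['frame'],cv2.COLOR_RGB2BGR);t=cv2.cvtColor(a['frame'],cv2.COLOR_RGB2BGR)
cv2.imwrite('pics/end.png',np.hstack([cv2.resize(t[90:270,160:400],(400,300)),cv2.resize(g[130:330,180:420],(400,333))[:300]]))
P=cloud(a)*1000;L=(P-C)@RS;m=(L[...,2]>60)&(L[...,2]<72)&(abs(L[...,0])<150)&(abs(L[...,1])<100)
for y in(-70,70):
    k=m&(abs(L[...,1]-y)<5);print('scope x ends',L[k][:,0].min(),L[k][:,0].max())
k=m&(abs(L[...,0])<60);print('y',L[k][:,1].min(),L[k][:,1].max())
for n,S in(('top',P),('side',cloud(s)*1000)):
    t=np.radians(12.8);X=S-[603,186,0];X=X@Ro.from_euler('z',t).as_matrix()
    k=(abs(X[...,0])<112)&(abs(X[...,1])<76)&(X[...,2]>25)&(X[...,2]<45);q=X[k]
    print(n,len(q),np.percentile(q,[2,50,98],axis=0).round(1).tolist(),np.linalg.lstsq(np.c_[q[:,:2],np.ones(len(q))],q[:,2],rcond=None)[0].round(3))
```

```text
t 20.8 TCPscope [ 89.7 512.7 213.7] tcp [381.2 309.5 213.7] F_scope [-0.17 -1.03 -0.06] T [-0.04 -0.01  0.02] w 37.09
toolx [ 0.0145  0.0081 -0.9999] toolz [0.9756 0.2192 0.0159] yaw z 12.66
rot to down-aligned [-0.0097  0.0135  0.2292] q [ 0.52 -0.13  1.87 -0.    1.38  0.3 ]
scope x ends -133.851256620902 134.08012635575733
scope x ends -133.65124144136104 133.15475008626538
y -83.9873138279858 84.18130148549417
top 828 [[-45.7, -46.9, 26.7], [25.7, -2.4, 32.2], [69.4, 41.0, 37.4]] [ 5.0000e-03 -0.0000e+00  3.2078e+01]
side 642 [[-48.0, -46.6, 26.3], [18.6, -1.5, 33.1], [67.7, 44.0, 37.9]] [ 1.4000e-02 -6.0000e-03  3.2624e+01]
```

View pics/end.png

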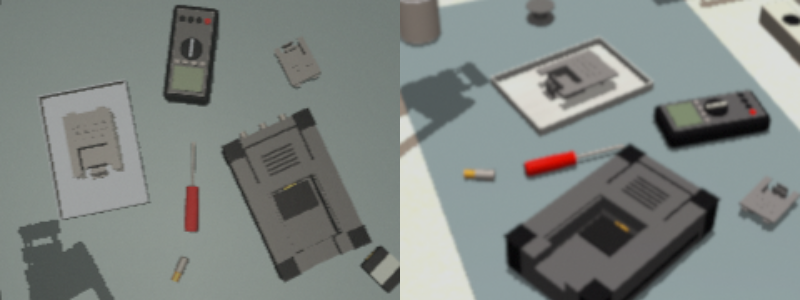

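The picture shows the door flat inside the tray, at left-half (92,143), outer side up. The scope is where it was, with an empty bay, and the other things have not moved.

```bash
python3 -c "
from station import r
print(r.sign_off())"
```

```text
the job is handed in; nothing more can be done
None
```

The battery door is off the oscilloscope and lying in the aluminium tray, outer side up. I handed the job in at about 21 s of the 64 s allowed.

**How it went**
- **Missed first pinch:** the first pinch closed above the bars. The fingertips stood about 37 mm higher than the reported position and nose length implied. An in-air tilt showed this offset is fixed to the tool, so I corrected every later move for it.
- **Extra pinch:** I pressed the tab in once at up to 16.5 N, let it go for that tilt check, and then pinched it again. It reached its stop between 11.5 and 14 N, and I held it at 17–18 N, below the 22 N limit.
- **Removal:** I tipped the door to 0.22 rad, drew it about 14 mm towards its −x, lifted it, levelled it and set it down. The side and pull forces I read during tipping and drawing stayed under about 3 N.
- **Touchdown:** the force reached about 8 N for a moment as the door met the tray floor. I eased off before releasing the grip in steps.

**Last checks**
- **Door:** it lies level, with its outer face about 32–33 mm above the bench (32.5 mm expected), well inside the tray walls.
- **Oscilloscope:** its outline is within about 1 mm of where it started.
- **Other things:** those in the last picture (multimeter, screwdriver, adapter, battery pack and the nearer loose door) look unmoved. I judged this by eye and did not measure it.
- **Arm:** it is clear of everything.

Forces were read only at the end of each move, so a brief peak between readings would not show. No check failed, apart from the mismatch between the reported tool position and the cameras.

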